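# Power up the pharmacy code reader and show it the reference slide

## Robot

A 6-joint arm with a two-finger parallel gripper is mounted at the origin on the work surface. World frame = base frame: x ahead of the robot, y to its left, z up, the work surface at z = 0. Lengths are in mm, angles in rad, forces in N, time in s.
With the tool pointing down it reaches from about 275 to 750 mm from the base axis. Payload 10.2 kg.
Tool frame: the origin (TCP) lies between the finger pads; the fingertips stand 11 mm ahead of it and the grasp point (between the pads) lies 8 mm behind it; z points along the fingers, y is the line along which they close (so a half turn about z gives the same grasp; the last joint's range is limited). The gripper opens to 85 mm and grips with 20 to 120 N. Pads are 22 mm wide; open, the fingers measure 114 mm over their backs; the gripper's body (76 mm by 85 mm) begins 54 mm behind the grasp point. The pads swing forward as they close: fully open they stand 13 mm farther back than shut.
Start: joints at [1.126, 0.313, 1.498, -0, 1.331, -0.223], TCP at [115.505, 512.142, 242.294] pointing down, gripper open.
Joint ranges: [-2.94, 2.94], [-0.97, 2.17], [0.19, 2.56], [-1.23, 4.37], [0.02, 3.11], [-2.88, 2.88]. Speed limits (rad/s): [2.39, 2.39, 3.01, 3.14, 3.14, 3.14].

## Interface

Orientations are given as a unit quaternion [w, x, y, z].
In Python, from rig import sense, eyes, finish_job gives the robot as it stands.
- The arm moves only by the shell command python3 -m jog 'ROWS' [FORCE]. ROWS is JSON, a list of rows, each a list of 7 numbers: the shift along the tool's x, y, z in m, then the turn, a rotation vector about the tool's x, y, z in rad, then the finger opening in m, from 0 to 0.0854. In form: [[dx, dy, dz, rx, ry, rz, gripper], ...]. A call has 1 to 5 rows; each row shifts and turns the commanded pose from where the row before left it, along the tool's axes as they then stand; what a row does not reach is not made up. A row lasts 1/10 s, in which the tool goes at most 50 mm and 8.59 degrees, less where a joint would pass 70% of its speed; a pose out of reach is approached as far as the arm can. A call is refused whole if a number of a shift passes 0.05 or a number of a turn 0.15, either way. A call with a gripper value outside its range is refused whole. The fingers move at their own pace and stop on an object; FORCE is the grip in N (left out, the last holds). Time passes only in rows, so rows that do not move let the fingers close. It gives the time, the measured TCP pose, the force, the opening and the grip force at its end, in the units of the state.
- sense(): the state, without advancing time (a new reading comes with each control period).
- eyes.capture(name): name is "side" or "top" or "wrist"; returns the picture (384x512x3 uint8, red, green, blue); there is no depth.
- eyes.calibration(name): a dict with "fx", "fy", "cx", "cy" (pixels), "dist" ([k1, k2, p1, p2, k3] as OpenCV has them; the pictures are not rectified), "cam_to_world" (4x4, takes a point from camera to world coordinates); the wrist camera has in their place "mount" (4x4, takes a point from camera to tool coordinates, whose origin is the TCP and whose axes are the flange's). Camera axes: x right, y down, z forward; pixel columns grow to the right and rows downward; lengths in mm; the calibration is good to about 2 mm. A picture is of the moment at which its call begins: read the wrist's pose just before it. calibration takes no time and is no camera call.
- finish_job(): hands the job in; it is judged then, once.
The state is a dict: "time_s": time; "joints": joint angles; "dq": joint speeds; "tau": joint torques, N m; "eef_pos": TCP position; "ee_rot": TCP orientation; "force": force on the tool from outside, world axes, zero at the start; "wrist_torque": the same for the moment, N m; "grip_width": opening from 0.0 (shut) to 1.0 (fully open); "grip_force": force on a finger pad.
Only numpy, scipy, OpenCV 4.12 (cv2) and the standard library are available. Lean on these libraries where they do the work, as an engineer would, in place of code of your own. Each camera call takes 0.05 s, during which the arm holds its last target. There are 200 camera calls.

## Task

The code reader on the packing bench has no power: plug its battery pack, the right way round, into the well on the reader's base and push it fully home. Then take the clear reference slide out of its stand by its clear end, fingers off the frosted end (the end with the notched corner, where the label is), and hold it about 12 cm in front of the reader's window, label up: the label facing squarely into the window and centred before it. Finish while still holding the slide steady there, touching nothing else with it, and leave the amber jar, the cup and the spatula where they are.

Things in the scene. Friction and masses are not known exactly. Their poses are not given: they have to be found in the camera images.
- reader: Light grey code reader, fixed on the bench. Origin: centre of the base at bench level; its head looks to -x (roughly to the robot's left) and down; y points roughly away from the robot, z up. Base 150 mm in x, 250 mm in y, 38 mm high, but 50 mm at the battery well (-y end). Stalk and head (78 mm wide, up to 0.32 m high) stand over y = 20 to 100 mm; the space above the well is free.
- well_mouth (a point): Mouth centre of the battery well, on the flat 90 x 90 mm top (50 mm high) at the reader's -y end; axes as the reader. The well opens upwards: 27 mm in x, 43 mm in y, 27 mm deep, 2 mm chamfer. An 8 mm square key post fills its +x, +y corner to 2 mm below the rim, so the pack enters one way round only, with 1.5 mm clearance on each side.
- pack_center (a point): Centre (33 mm up) of the battery pack: dark grey upright block, loose, 66 mm tall, 0.12 kg, z up. Foot (lowest 24 mm) 24 mm in x, 40 mm in y. Head above it 34 mm in x (grip across this), 50 mm in y, 42 mm tall; its 5 mm shoulder all round rests on the well's rim when fully home: this point is then 9 mm above well_mouth.
- pack_key (a point): On the pack's top, at the vertical edge (+x, +y from pack_center) that is cut away by an 8 mm square rebate over the full height. This edge goes to the well's key post: pack x and y along the well's x and y.
- stand: Fixed dark grey slotted stand that holds the slide, 44 mm in x, 80 mm in y, 24 mm high; origin at the centre of its underside. The slot runs along y, is 9.6 mm wide, open at the top and both ends, its floor 10 mm above the bench. It may be turned nearly any way.
- frosted_end: Frosted part of the slide (rigid with it): whitish, the last 36 mm at the slide's +y end, with a 9 mm square notch in its +y, +z corner (an upper corner as it stands). Origin and axes as the slide. Keep fingers off it.
- slide: Reference slide, loose plate 8 mm thick (x), 100 mm long (y), 50 mm wide (z), 0.085 kg, on its long edge in the slot, 36 mm showing above the stand. Origin mid lower edge; y to the frosted end, z to the upper edge, x out of the label face: with the notch at upper right you look at the label face. The 64 mm at the -y end are clear; grip them across the thickness.
- slide_center (a point): Centre of the slide, half-way up (35 mm above the bench as it stands, 25 mm above its lower edge); axes as the slide.
- slide_label (a point): Centre of the 26 mm square code label on the slide's +x face, in the frosted end: from slide_center 29 mm towards +y, 4 mm towards -z, 4 mm towards +x. Axes as the slide: x points out of the label.
- reader_window (a point): Centre of the dark window in the reader's head, 250 mm above the bench. z points along the line of sight, 45 degrees down to the reader's -x side; y is the reader's y; x points 45 degrees up to the reader's -x side. The label belongs on this line of sight, 120 mm out, with its x opposite to this z.
- bottle: Amber jar with white cap, 44 mm across, 85 mm tall; a bystander. Origin at its underside.
- cup: Small white medicine cup, 42 mm across, 36 mm tall; a bystander. Origin at its underside.
- spatula: Counting spatula about 200 mm long lying on the bench; a bystander.
Things that resemble listed ones, but are neither listed nor needed, are in the scene too. What is shaped like the slide but red is not meant.

How it is judged (in metres and radians):
On the way, in this order (a step that is already met when the one before it is completed fails the run):
1. the battery pack is plugged fully home in the well, shoulder down on the rim (z of pack_center in the frame of well_mouth between 0.005 and 0.0115 m and horizontal distance between pack_center and well_mouth below 0.004 m and angle between pack_center's own z axis and vertical below 0.08 rad and angle between the x axis of pack_center and the x axis of well_mouth, either way round below 0.12 rad and x of pack_key in the frame of well_mouth above 0 m and y of pack_key in the frame of well_mouth above 0 m), for 0.2 s.
2. with the pack in, the slide is lifted clear of its stand by its clear end (all of step 1 and height (world z) of slide_center above 0.09 m and contact force between slide and the fingers above 0.5 N and contact force between frosted_end and the fingers below 0.1 N), for 0.2 s.
At the end, for the whole second after the job is handed in: Pack still home (shoulder within 2.5 mm of the rim, in line). Slide held still by fingers on its clear end only, over 90 mm high, resting on nothing; label up, 70 to 180 mm out along the window's line of sight, within 30 mm of it each way, square to it within 23 degrees (all of step 2 and z of slide_label in the frame of reader_window between 0.07 and 0.18 m and x of slide_label in the frame of reader_window between -0.03 and 0.03 m and y of slide_label in the frame of reader_window between -0.03 and 0.03 m and angle between the x axis of slide_label and the z axis of reader_window, either way round below 0.4 rad and angle between slide_label's own x axis and vertical below 1.25 rad and contact force between slide and stand below 0.1 N and contact force between slide and reader below 0.1 N and linear speed of slide below 0.03 m/s and angular speed of slide below 0.3 rad/s); the arm keeps its last pose, push and grip.
It fails at once if the amber jar is shifted by more than 25 mm (distance of bottle from where it was at the start of the episode above 0.025 m).
It fails at once if the cup is shifted by more than 25 mm (distance of cup from where it was at the start of the episode above 0.025 m).
It fails at once if the spatula is shifted by more than 25 mm (distance of spatula from where it was at the start of the episode above 0.025 m).
It also fails if it takes over 64 s, if anything falls off the work surface, if the arm or the gripper's body presses on something with over 40 N, if the wrist force passes 120 N, or if a joint passes its speed limit or range.

## Working session

There is one attempt and no reset: what is moved stays moved. The work goes in short steps, Python scripts to look and compute and a shell command to move; the robot and the scene stay as the last step left them, time stands still between calls to the robot, and variables do not carry over. Pictures are saved under pics/ and viewed, at most 10 in all, crops included, and the job is handed in when it is done.

```bash
ls; mkdir -p pics; python3 - <<'E'
from rig import sense, eyes
import cv2,numpy as np
s=sense();print(s)
for n in("side","top","wrist"):
    im=eyes.capture(n);cv2.imwrite(f"pics/{n}0.png",im[:,:,::-1]);c=eyes.calibration(n);print(n,{k:np.round(v,3).tolist() for k,v in c.items()})
E
```

```text
pics
{'time_s': 0.0, 'joints': array([ 1.12559662e+00,  3.13472483e-01,  1.49843532e+00,  3.13867247e-05,
        1.33101869e+00, -2.23401141e-01]), 'dq': array([ 1.22969389e-03,  3.95201612e-04, -1.13954867e-03, -3.76738383e-05,
        5.19235866e-04,  1.04775936e-03]), 'tau': array([ 2.28743966e-04, -4.12260783e+01, -2.59740758e+01, -1.26809587e-04,
        4.07494430e-03,  5.30253601e-07]), 'eef_pos': array([115.38894232, 511.91198436, 241.72423393]), 'ee_rot': array([-2.33219905e-04,  1.10675791e-01,  9.93856340e-01, -6.24997623e-04]), 'force': array([-0.35671799,  0.68089649,  0.15395648]), 'wrist_torque': array([-0.01045247, -0.00408564,  0.02163855]), 'grip_force': 0.0, 'grip_width': 0.9994372149411557}
side {'fx': 349.96, 'fy': 349.96, 'cx': 252.688, 'cy': 192.669, 'dist': [0.023, 0.0, 0.0, 0.0, 0.0], 'cam_to_world': [[-0.919, -0.292, 0.266, 318.017], [-0.395, 0.669, -0.63, 579.413], [0.006, -0.684, -0.73, 907.254], [0.0, 0.0, 0.0, 1.0]]}
top {'fx': 392.931, 'fy': 392.931, 'cx': 256.185, 'cy': 192.247, 'dist': [-0.049, 0.0, 0.0, 0.0, 0.0], 'cam_to_world': [[0.004, -0.998, 0.07, 476.869], [-1.0, -0.005, -0.011, -47.182], [0.012, -0.07, -0.997, 1460.182], [0.0, 0.0, 0.0, 1.0]]}
wrist {'fx': 304.002, 'fy': 304.002, 'cx': 255.334, 'cy': 186.119, 'dist': [-0.046, 0.0, 0.0, 0.0, 0.0], 'mount': [[0.0, -0.966, -0.259, 66.463], [1.0, 0.0, 0.0, 0.453], [-0.0, -0.259, 0.966, -130.904], [0.0, 0.0, 0.0, 1.0]]}
```

```bash
python3 - <<'E'
import cv2,numpy as np
for n in("side","top"):
    cv2.imwrite(f"pics/{n}0b.png",cv2.resize(cv2.imread(f"pics/{n}0.png"),(800,600),interpolation=cv2.INTER_CUBIC))
E
```

```text
(no output)
```

View pics/side0b.png

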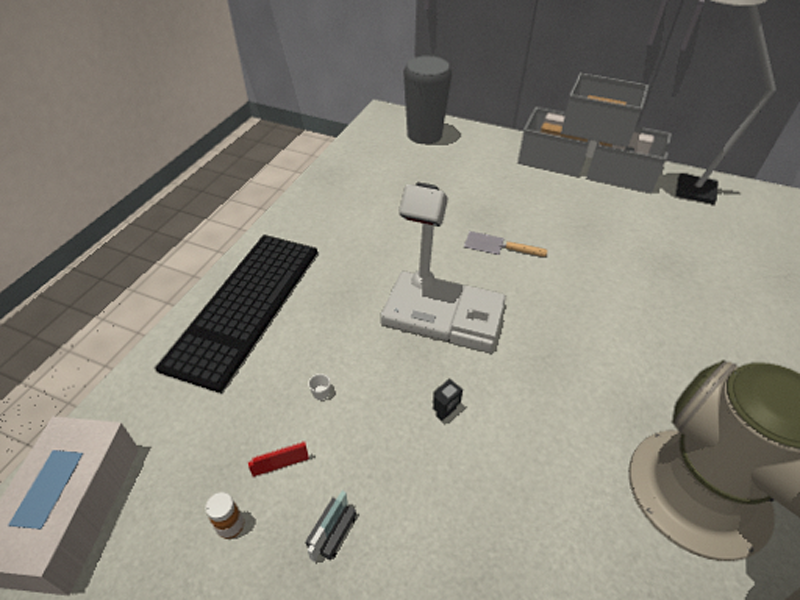

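View pics/top0b.png

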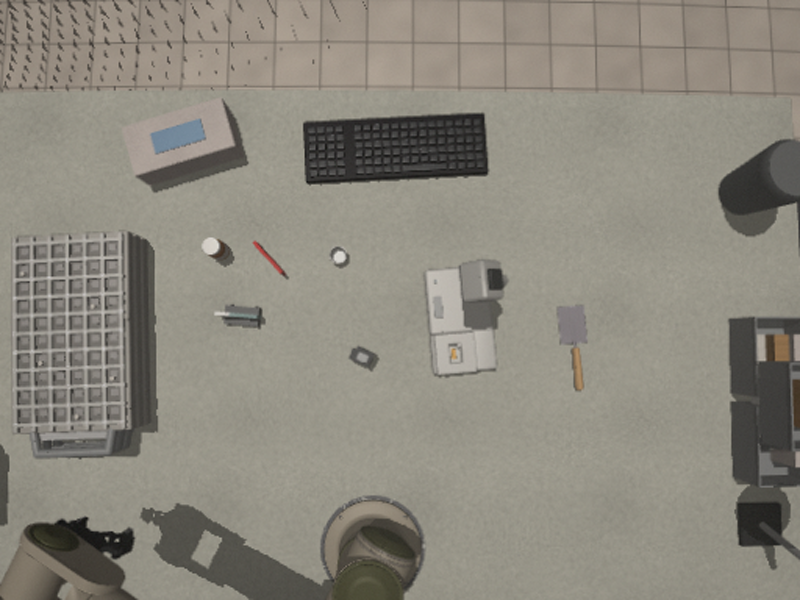

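The side and top views show the reader (top 462,320), pack (363,357), and stand with slide (240,316), whose frosted end points to image-left (+y). The cup is at (340,257), the jar at (213,247), the red decoy at (270,260) and the spatula at (572,345).

```bash
cat > h.py <<'E'
import numpy as np,cv2
from rig import sense,eyes
from scipy.spatial.transform import Rotation as R
def rot(s): q=s["ee_rot"];return R.from_quat([q[1],q[2],q[3],q[0]])
def cam(n,s=None):
    c=eyes.calibration(n);K=np.array([[c["fx"],0,c["cx"]],[0,c["fy"],c["cy"]],[0,0,1]])
    if n=="wrist":
        T=np.eye(4);T[:3,:3]=rot(s).as_matrix();T[:3,3]=s["eef_pos"];M=T@np.array(c["mount"])
    else: M=np.array(c["cam_to_world"])
    return K,np.array(c["dist"],float),M
def ray(C,px):
    K,d,M=C;u=cv2.undistortPoints(np.array(px,float).reshape(-1,1,2),K,d).reshape(-1,2)
    return M[:3,3],(np.c_[u,np.ones(len(u))])@M[:3,:3].T
def plane(C,px,z):
    o,d=ray(C,px);return o+d*((z-o[2])/d[:,2])[:,None]
def proj(C,P):
    K,d,M=C;Mi=np.linalg.inv(M);r,_=cv2.Rodrigues(Mi[:3,:3])
    return cv2.projectPoints(np.array(P,float).reshape(-1,1,3),r,Mi[:3,3],K,d)[0].reshape(-1,2)
def tri(C1,p1,C2,p2):
    o1,d1=ray(C1,p1);o2,d2=ray(C2,p2);d1=d1[0];d2=d2[0]
    t=np.linalg.lstsq(np.c_[d1,-d2],o2-o1,rcond=None)[0];a=o1+d1*t[0];b=o2+d2*t[1];return (a+b)/2,np.linalg.norm(a-b)
E
python3 - <<'E'
from h import *
for n,l in (("top",dict(well=(455,354,50),pack=(363,357,66),standL=(215,314,46),standR=(262,316,24),jar=(213,247,85),cup=(340,257,36),red=(270,260,20),base1=(431,376,50),base2=(496,371,38),spat=(572,345,5))),("side",dict(well=(478,317,50),pack=(449,388,66),fr=(311,545,35),clear=(347,495,46),jar=(222,503,85),cup=(320,383,36)))):
    C=cam(n)
    for k,(u,v,z) in l.items(): print(n,k,plane(C,[u*.64,v*.64],z).round(0)[0])
E
```

```text
top well [ 453. -189.   50.]
top pack [446.  21.  66.]
top standL [543. 364.  46.]
top standR [540. 260.  24.]
top jar [693. 361.  85.]
top cup [678.  78.  36.]
top red [672. 245.  20.]
top base1 [ 403. -134.   50.]
top base2 [ 414. -285.   38.]
top spat [ 474. -473.    5.]
side well [ 453. -187.   50.]
side pack [448.  15.  66.]
side fr [552. 350.  35.]
side clear [534. 262.  46.]
side jar [693. 362.  85.]
side cup [682.  82.  36.]
```

```bash
python3 - <<'E'
import cv2,numpy as np
t=cv2.imread("pics/top0.png");s=cv2.imread("pics/side0.png")
f=lambda im,x,y,w,h:cv2.resize(im[y:y+h,x:x+w],(400,300),interpolation=cv2.INTER_CUBIC)
cv2.imwrite("pics/m0.png",np.vstack([np.hstack([f(t,265,160,80,60+20)[:300],f(t,215,210,40,30)]),np.hstack([f(s,240,175,88,66),f(s,190,310,48,48*3//4)])]))
E
```

```text
(no output)
```

View pics/m0.png

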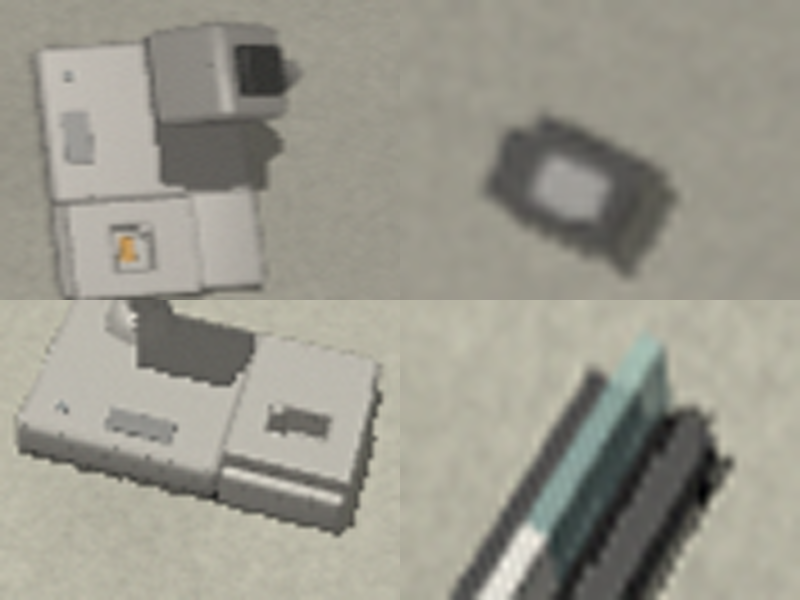

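```bash
cat >> h.py <<'E'
def down(yaw):  # tool pointing down, tool y (closing) at yaw from world x
    y=np.array([np.cos(yaw),np.sin(yaw),0]);z=np.array([0,0,-1.]);return R.from_matrix(np.c_[np.cross(y,z),y,z])
def go(pos,Rt=None):
    s=sense();r=rot(s);d=r.inv().apply(np.array(pos)-s["eef_pos"])
    print("tool shift mm",d.round(1),"turn",(r.inv()*Rt).as_rotvec().round(3) if Rt is not None else "", "dist",round(float(np.linalg.norm(d))),"now",s["eef_pos"].round(1),"t",s["time_s"])
E
python3 -c "
from h import *
go([440,20,205])"
python3 -m jog '[[-0.03,-0.033,0.003,0,0,0,0.0854],[-0.036,-0.034,0.003,0,0,0,0.0854],[-0.036,-0.034,0.003,0,0,0,0.0854],[-0.036,-0.034,0.003,0,0,0,0.0854],[-0.036,-0.034,0.003,0,0,0,0.0854]]'
python3 -m jog '[[-0.036,-0.034,0.003,0,0,0,0.0854],[-0.036,-0.034,0.003,0,0,0,0.0854],[-0.036,-0.034,0.003,0,0,0,0.0854],[-0.036,-0.034,0.003,0,0,0,0.0854],[-0.036,-0.034,0.003,0,0,0,0.0854]]'
python3 -c "
from h import *
go([440,20,205])"
```

```text
tool shift mm [-424.8 -408.5   37.2] turn  dist 591 now [115.4 512.  241.9] t 0.15
time_s: 0.65
eef_pos: [248.6, 307.3, 227.2]
ee_rot: [0.0, 0.11, 0.994, 0.0]
force: [0.7, -0.0, 0.4]
grip_width: 1.003
grip_force: 0.0
time_s: 1.15
eef_pos: [386.9, 101.6, 212.3]
ee_rot: [0.0, 0.111, 0.994, 0.0]
force: [0.6, 1.8, 0.0]
grip_width: 1.001
grip_force: 0.0
tool shift mm [-69.7 -67.9   7.3] turn  dist 98 now [386.9 101.6 212.3] t 1.15
```

```bash

python3 -m jog '[[-0.035,-0.034,0.004,0,0,0,0.0854],[-0.035,-0.034,0.004,0,0,0,0.0854],[0,0,0,0,0,0,0.0854],[0,0,0,0,0,0,0.0854]]' >/dev/null
python3 - <<'E'
from h import *
s=sense();im=eyes.capture("wrist");cv2.imwrite("pics/w1.png",im[:,:,::-1]);np.save("w1.npy",np.r_[s["eef_pos"],s["ee_rot"]]);print(s["eef_pos"],proj(cam("wrist",s),[447,20,66]))
cv2.imwrite("pics/w1b.png",cv2.resize(im[:,:,::-1],(800,600),interpolation=cv2.INTER_CUBIC))
E
```

```text
[439.46058465  21.37921577 203.85068905] [[255.12891393 188.41066186]]
```

View pics/w1b.png

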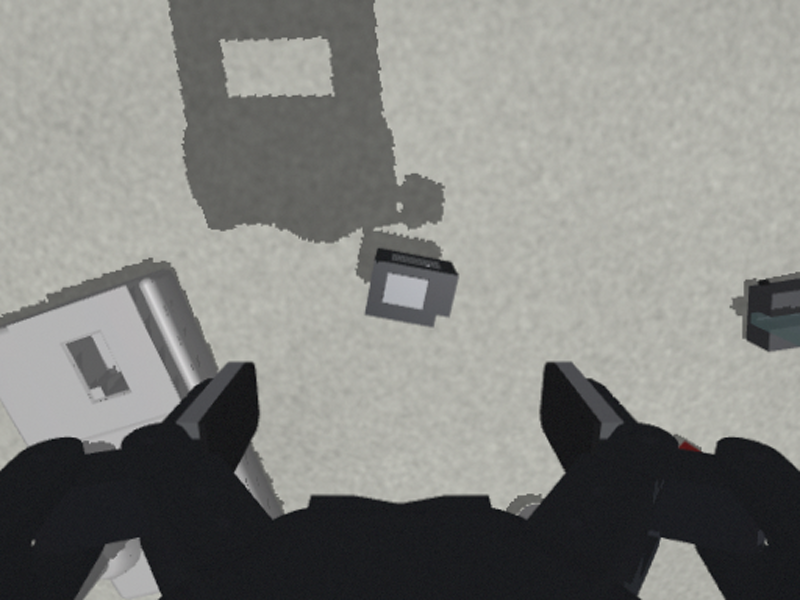

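The wrist view shows the pack top with corners near (376,262), (457,275) and (366,315), and the key rebate at lower right (440,320). The well hole is around (97,367), with its key post at the lower left (97,393).

```bash
cat >> h.py <<'E'
def hull_rect(C,mask_pts,z):
    P=plane(C,mask_pts,z)[:,:2].astype(np.float32);return cv2.minAreaRect(P)
def comp(mask,near):
    n,l,st,ce=cv2.connectedComponentsWithStats(mask.astype(np.uint8));
    best=min((i for i in range(1,n) if st[i,4]>60),key=lambda i:np.hypot(*(ce[i]-near)));return l==best
def pts(m):
    c=max(cv2.findContours(m.astype(np.uint8),0,1)[0],key=cv2.contourArea);return c.reshape(-1,2)
def rectpx(C,im,lo,hi,near,z,close=0):
    g=cv2.cvtColor(im,cv2.COLOR_RGB2GRAY);m=((g>=lo)&(g<=hi)).astype(np.uint8)
    if close:m=cv2.morphologyEx(m,cv2.MORPH_CLOSE,np.ones((close,close)))
    m=comp(m,near);r=hull_rect(C,pts(m),z);return r,m.sum()
E
python3 - <<'E'
from h import *
v=np.load("w1.npy");s=dict(eef_pos=v[:3],ee_rot=v[3:]);C=cam("wrist",s);im=cv2.imread("pics/w1.png")[:,:,::-1].copy()
g=cv2.cvtColor(im,cv2.COLOR_RGB2GRAY)
print(g[164:214:3,228:298:4]);print(g[205:265:3,30:92:4])
px=lambda l:np.array(l)*.64
print("pack",plane(C,px([(376,262),(457,275),(442,320),(366,315)]),66).round(1))
print("well",plane(C,px([(65,345),(105,330),(130,388),(95,402)]),50).round(1))
E
```

```text
[[168  94  96  47  31  32  64  72  63  48  32  72  86 105 180 177 180 179]
 [174  94  98  81  62  51  35  53  59  72  63  73  61  45  38 124 182 180]
 [168  99  95  86  87  87  89  92  69  54  31  69  62  70  32  31 186 180]
 [101 100 100  86  87  87  90  91  92  94  95  96  71  55  32  29 162 179]
 [142 100  98  87  88 160 179 148 121  81  94  94  96  96  98  98  84 178]
 [183 171  99  85  87 177 179 180 181 183 182 144  96  95  97  97 113 175]
 [175 179 161  84  85 178 179 180 181 182 183 181  94  94  96  97 143 172]
 [175 173 102  83  81 178 178 180 181 182 183 174  93  95  94  96 174 177]
 [180 176  82  83  86 176 177 179 180 180 183 123  92  93  94  95 176 179]
 [182 173  80  81 103 175 176 177 179 180 181  92  92  93  93  95 186 185]
 [181 178  80  82  84 104 154 176 178 180 181  91  90  91  93  98 181 173]
 [176 176  79  81  83  83  85  87  88 111 158  89  90  92  91 111 179 174]
 [176 170  78  80  81  82  83  86  85  87  88  88  89  90  91 150 178 181]
 [178 173 178 161 129  89  82  82  85  86  85  87  87 178 178 175 179 187]
 [170 175 175 177 177 177 179 163 124  95  86  85 
[... 1008 characters left out ...]
5  95  96  86  89  96  86 180 181 182]
 [180 180 179 180 180 177 144  96  90  88  95  88  87 181 181 180]
 [179 179 180 180 181 181 161  88 122  87  96  85  89 151 180 180]
 [180 180 179 180 180 181 173 173 180  91  86  89 119 150 180 180]
 [179 180 179 180 181 178 181 161 181 174 142 154 175 180 181 182]
 [180 180 180 179 180 181 179 166 152 168 179 179 181 181 181 181]
 [180 179 180 179 180 180 180 179 179 180 180 181 181 180 180 181]
 [180 180 180 180 179 179 180 180 180 180 180 181 180 181 182 181]]
pack [[425.2  11.6  66. ]
 [443.1  55.7  66. ]
 [468.2  41.7  66. ]
 [455.1  -1.7  66. ]]
well [[ 436.4 -202.2   50. ]
 [ 432.6 -171.5   50. ]
 [ 474.9 -170.5   50. ]
 [ 479.5 -198.5   50. ]]
```

```bash
python3 -c "
from h import *
go([455,-187,154],down(np.radians(95)))"

```

```text
tool shift mm [ -61.6 -200.6   50. ] turn [ 0.    -0.001 -0.309] dist 216 now [439.2  22.2 204.1] t 1.6
```

```bash

python3 -m jog '[[-0.012,-0.04,0.01,0,0,0,0.0854],[-0.012,-0.04,0.01,0,0,0,0.0854],[-0.012,-0.04,0.01,0,0,0,0.0854],[-0.012,-0.04,0.01,0,0,0,0.0854],[-0.012,-0.04,0.01,0,0,0,0.0854]]' >/dev/null
python3 -m jog '[[0,0,0,0,0,-0.103,0.0854],[0,0,0,0,0,-0.103,0.0854],[0,0,0,0,0,-0.103,0.0854],[0,0,0,0,0,0,0.0854],[0,0,0,0,0,0,0.0854]]'
python3 - <<'E'
from h import *
s=sense();im=eyes.capture("wrist");cv2.imwrite("pics/w2.png",im[:,:,::-1]);np.save("w2.npy",np.r_[s["eef_pos"],s["ee_rot"]])
cv2.imwrite("pics/w2b.png",cv2.resize(im[:,:,::-1],(800,600),interpolation=cv2.INTER_CUBIC))
C=cam("wrist",s);p=proj(C,[455,-187,50])[0];print(s["eef_pos"],p)
for hi in(125,140,155):
  r,n=rectpx(C,im,60,hi,p,50);print(r,n)
E
```

```text
time_s: 2.6
eef_pos: [454.2, -185.4, 154.6]
ee_rot: [0.0, -0.043, 0.999, -0.0]
force: [0.4, 0.4, 0.5]
grip_width: 1.003
grip_force: 0.0
[ 454.24976711 -185.44723228  154.56582484] [252.39297785 190.5164595 ]
((390.7502746582031, -214.49537658691406), (154.01394653320312, 167.64462280273438), 85.9789810180664) 28476
((390.9034423828125, -214.37867736816406), (154.21524047851562, 167.53073120117188), 86.15276336669922) 28706
((392.3291320800781, -214.49398803710938), (154.2540740966797, 170.3911590576172), 86.15276336669922) 29047
```

View pics/w2b.png

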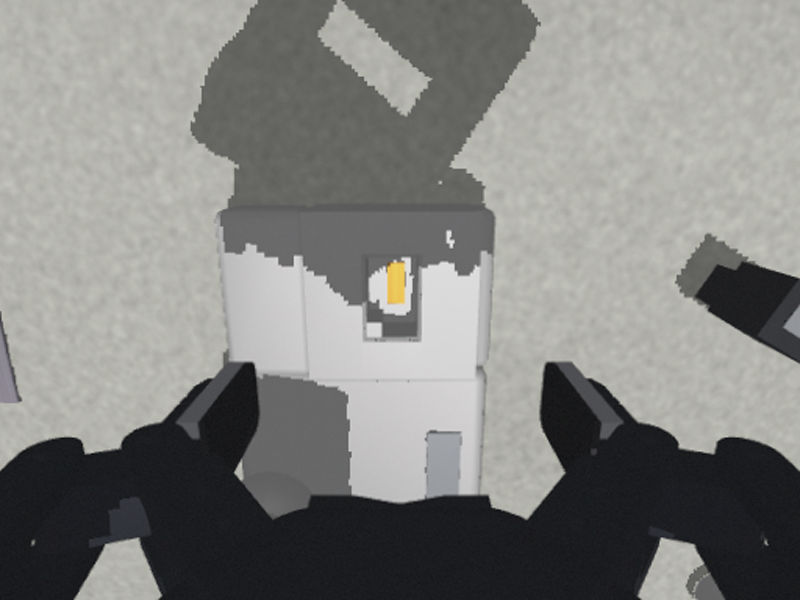

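The well hole spans roughly (363,254)–(421,341) in the 800-px picture, with the key post at lower left (374,329). I'll zoom in on the rim.

```bash
python3 -c "
import cv2
im=cv2.imread('pics/w2.png')[152:227,205:305];cv2.imwrite('pics/w2c.png',cv2.resize(im,(800,600),interpolation=cv2.INTER_NEAREST))"
```

```text
(no output)
```

View pics/w2c.png

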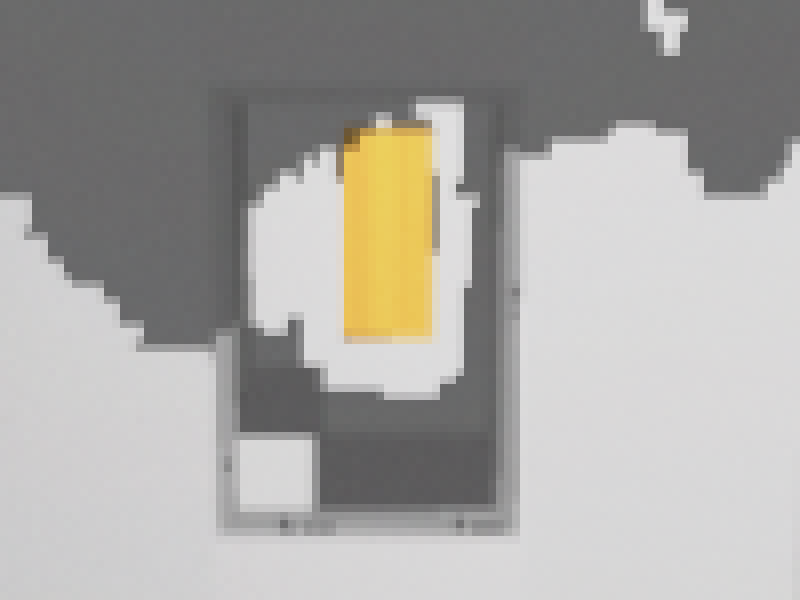

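```bash
python3 - <<'E'
from h import *
v=np.load("w2.npy");s=dict(eef_pos=v[:3],ee_rot=v[3:]);C=cam("wrist",s)
px=[[26.9,10.75],[64.9,10.75],[64.9,66.75],[26.9,66.75]];px=np.array(px)+[204.5,151.5]
P=plane(C,px,50);m=P.mean(0);print(P.round(1),m.round(2))
print("edges",np.linalg.norm(P[1]-P[0]),np.linalg.norm(P[2]-P[1]),np.degrees(np.arctan2(*(P[3]-P[0])[1::-1])),np.degrees(np.arctan2(*(P[2]-P[1])[1::-1])))
r=rot(s);print("well in tool",r.inv().apply(m-s["eef_pos"]), "yaw tool y",np.degrees(np.arctan2(*r.as_matrix()[1::-1,1])))
go([449,27,170],down(np.radians(158)))
E
```

```text
[[ 433.4 -205.4   50. ]
 [ 430.8 -175.6   50. ]
 [ 477.5 -171.    50. ]
 [ 480.2 -202.3   50. ]] [ 455.5  -188.57   50.  ]
edges 29.86000383010346 46.9018315654963 3.7748386440167785 5.642829715484531
well in tool [ -0.94944146  -3.20777444 104.56651303] yaw tool y 94.92828764115075
tool shift mm [-13.1 212.3 -15.5] turn [-0.     0.    -1.101] dist 213 now [ 454.2 -185.6  154.5] t 2.65
```

```bash

python3 -m jog '[[-0.003,0.042,-0.004,0,0,0,0.0854],[-0.003,0.042,-0.004,0,0,0,0.0854],[-0.003,0.042,-0.004,0,0,0,0.0854],[-0.003,0.042,-0.004,0,0,0,0.0854],[0,0.042,0,0,0,0,0.0854]]' >/dev/null
python3 -m jog '[[0,0,0,0,0,-0.138,0.0854],[0,0,0,0,0,-0.138,0.0854],[0,0,0,0,0,-0.138,0.0854],[0,0,0,0,0,-0.138,0.0854],[0,0,0,0,0,-0.138,0.0854]]' >/dev/null
python3 -m jog '[[0,0,0,0,0,-0.138,0.0854],[0,0,0,0,0,-0.138,0.0854],[0,0,0,0,0,-0.138,0.0854],[0,0,0,0,0,0,0.0854],[0,0,0,0,0,0,0.0854]]'
python3 - <<'E'
from h import *
s=sense();im=eyes.capture("wrist");cv2.imwrite("pics/w3.png",im[:,:,::-1]);np.save("w3.npy",np.r_[s["eef_pos"],s["ee_rot"]])
C=cam("wrist",s);p=proj(C,[449,27,66])[0];print(s["eef_pos"],s["joints"],p)
print("yaw",np.degrees(np.arctan2(*rot(s).as_matrix()[1::-1,1])))
u,v=p.astype(int)
cv2.imwrite("pics/w3c.png",cv2.resize(im[v-45:v+45,u-60:u+60,::-1],(800,600),interpolation=cv2.INTER_NEAREST));print(u-60,v-45)
E
```

```text
time_s: 4.15
eef_pos: [450.3, 42.5, 169.7]
ee_rot: [-0.008, -0.551, 0.834, -0.009]
force: [-0.6, 0.3, -0.3]
grip_width: 1.001
grip_force: 0.0
[450.31660571  42.54222758 169.67003845] [-0.1525548   0.23342382  1.80619385 -0.02671218  1.10166387 -2.87850368] [248.60582088 173.543101  ]
yaw 156.88132566139623
188 128
```

View pics/w3c.png

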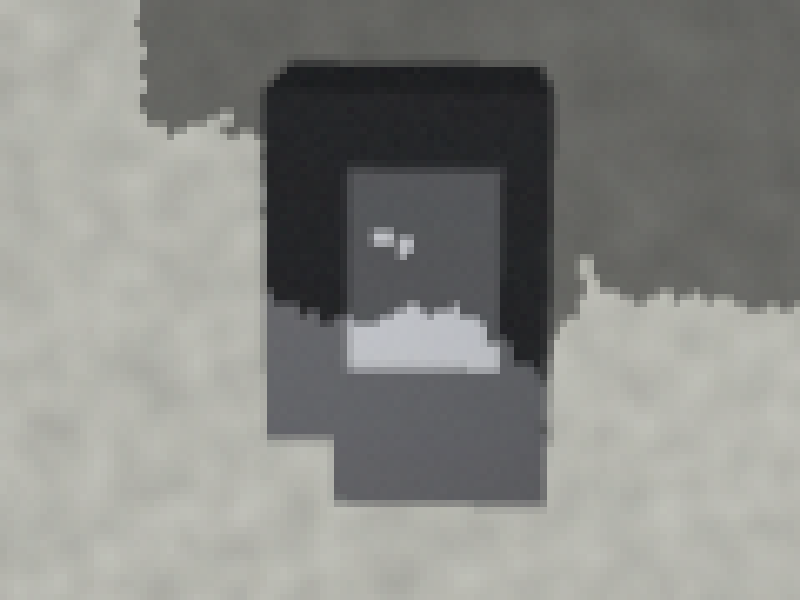

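The pack top spans crop (267,92)–(546,502), with the key rebate at lower left; its edges are parallel to the tool axes. Joint 6 has just reached its limit here, so I'll grip about 3° off and let the pads align the pack.

```bash
python3 - <<'E'
from h import *
v=np.load("w3.npy");s=dict(eef_pos=v[:3],ee_rot=v[3:]);C=cam("wrist",s)
px=np.array([[267,92],[546,92],[546,502],[267,502]])/6.6667+[187.5,127.5]
P=plane(C,px,66);m=P.mean(0);print(P.round(1),m.round(2));r=rot(s);print(r.inv().apply(m-s["eef_pos"]),np.linalg.norm(P[1]-P[0]),np.linalg.norm(P[2]-P[1]))
print(np.degrees(np.arctan2(*(P[3]-P[0])[1::-1])),np.degrees(np.arctan2(*(P[2]-P[1])[1::-1])))
go([m[0],m[1],169],down(np.radians(154)));go([m[0],m[1],46],down(np.radians(154)))
E
```

```text
[[453.9  -2.7  66. ]
 [424.1  10.   66. ]
 [443.1  55.8  66. ]
 [474.3  42.5  66. ]] [448.86  26.39  66.  ]
[ 13.04135687  -4.34635518 104.02668711] 32.33640063536125 49.53156248140312
65.6827967732443 67.52231259682576
tool shift mm [15.1 -4.9  1.1] turn [-0.007 -0.023  0.05 ] dist 16 now [450.3  42.2 169.7] t 4.2
tool shift mm [ 12.3  -4.1 124. ] turn [-0.007 -0.023  0.05 ] dist 125 now [450.3  42.2 169.7] t 4.2
```

```bash

python3 -m jog '[[0.015,-0.005,0.001,-0.007,-0.023,0.06,0.0854],[0,0,0,0,0,0,0.0854]]'
python3 -c "
from h import *
print(sense()['joints'])
go([448.9,26.4,44],down(np.radians(153.5)))"
```

```text
time_s: 4.4
eef_pos: [449.2, 25.4, 169.0]
ee_rot: [0.0, -0.524, 0.852, -0.0]
force: [0.0, 0.2, -0.1]
grip_width: 0.998
grip_force: 0.0
[-2.04934548e-01  2.26161281e-01  1.81726909e+00 -2.13543474e-04
  1.09796396e+00 -2.87921885e+00]
tool shift mm [ -0.8   0.8 125. ] turn [-0.    -0.    -0.005] dist 125 now [449.2  25.4 169. ] t 4.4
```

```bash

python3 -m jog '[[-0.0008,0.0008,0.03,0,0,0.01,0.0854],[0,0,0.04,0,0,0,0.0854],[0,0,0.035,0,0,0,0.0854],[0,0,0.02,0,0,0,0.0854],[0,0,0,0,0,0,0.0854]]' 40
python3 -m jog '[[0,0,0,0,0,0,0.03],[0,0,0,0,0,0,0.03],[0,0,0,0,0,0,0.03],[0,0,0,0,0,0,0.03],[0,0,0,0,0,0,0.03]]' 40
python3 -m jog '[[0,0,0,0,0,0,0.025],[0,0,0,0,0,0,0.025],[0,0,0,0,0,0,0.025],[0,0,0,0,0,0,0.025],[0,0,0,0,0,0,0.025]]' 40
```

```text
time_s: 4.9
eef_pos: [447.5, 28.0, 42.1]
ee_rot: [-0.002, -0.522, 0.853, 0.001]
force: [0.2, 0.9, 0.0]
grip_width: 0.996
grip_force: 0.0
time_s: 5.4
eef_pos: [449.5, 27.7, 45.0]
ee_rot: [0.001, -0.522, 0.853, -0.001]
force: [-1.3, 0.0, 5.5]
grip_width: 0.395
grip_force: 39.5
time_s: 5.9
eef_pos: [449.5, 27.7, 45.0]
ee_rot: [0.001, -0.522, 0.853, -0.001]
force: [-1.8, -0.3, 5.9]
grip_width: 0.394
grip_force: 39.5
```

```bash

python3 -m jog '[[0,0,-0.02,0,0,0,0.025],[0,0,-0.04,0,0,0,0.025],[0,0,-0.04,0,0,0,0.025],[0,0,0,0,0,0,0.025],[0,0,0,0,0,0,0.025]]' 40
python3 - <<'E'
from h import *
s=sense();im=eyes.capture("wrist");cv2.imwrite("pics/w4.png",im[:,:,::-1]);np.save("w4.npy",np.r_[s["eef_pos"],s["ee_rot"]])
cv2.imwrite("pics/w4c.png",cv2.resize(im[200:350,155:355,::-1],(800,600),interpolation=cv2.INTER_NEAREST))
E
```

```text
time_s: 6.4
eef_pos: [448.9, 27.9, 144.3]
ee_rot: [0.0, -0.522, 0.853, -0.001]
force: [-0.1, -0.5, -2.6]
grip_width: 0.396
grip_force: 39.8
```

View pics/w4c.png

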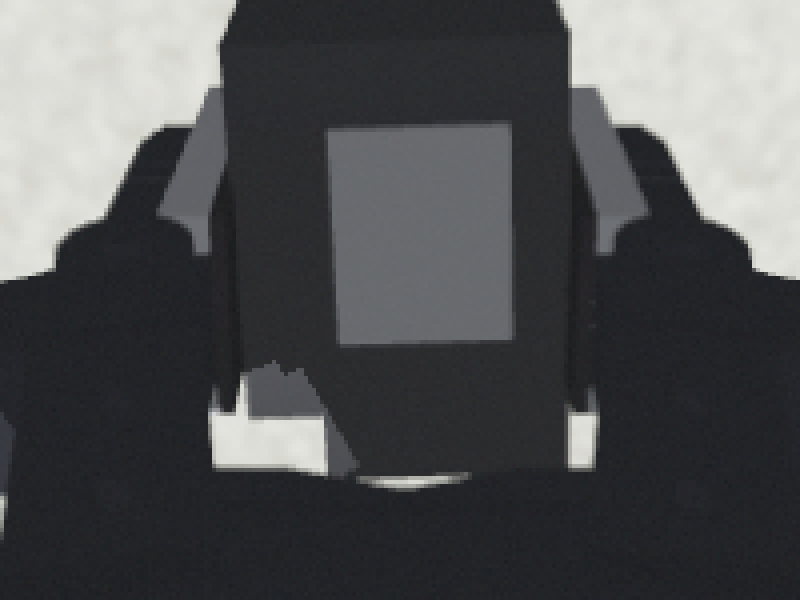

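The pack is held with its label spanning (328,128)–(513,342) in the crop and the rebate at lower left (285,416); it is turned about 2° in the fingers. I'll measure it.

```bash
python3 - <<'E'
from h import *
v=np.load("w4.npy");s=dict(eef_pos=v[:3],ee_rot=v[3:]);C=cam("wrist",s);r=rot(s)
f=lambda l:r.inv().apply(plane(C,np.array(l)/4+[154.5,199.5],165.3)-s["eef_pos"])
L=f([[328,128],[511,122],[513,338],[340,346]]);print("label",L.round(1),L.mean(0).round(2))
T=f([[222,45],[570,35],[566,470],[250,416],[325,416]]);print("top",T.round(1))
for a,b in((L[0],L[3]),(L[1],L[2]),(T[1],T[2])): d=a-b;print("edge along x, turn toward y deg",np.degrees(np.arctan2(d[1],d[0])).round(2))
for a,b in((L[0],L[1]),(L[3],L[2]),(T[0],T[1])): d=b-a;print("edge along y, deg",np.degrees(np.arctan2(-d[0],d[1])).round(2))
v=np.load("w3.npy");s=dict(eef_pos=v[:3],ee_rot=v[3:]);C=cam("wrist",s)
P=plane(C,np.array([[347,170],[500,170],[500,372],[347,372]])/6.6667+[187.5,127.5],66);print("label vs pack centre before",rot(s).inv().apply(P.mean(0)-[448.86,26.39,66]))
E
```

```text
label [[ 17.4  -6.3 -21. ]
 [ 18.1  11.6 -21. ]
 [ -6.   12.4 -21. ]
 [ -6.9  -5.5 -21. ]] [  5.65   3.06 -20.98]
top [[ 26.  -16.3 -20.9]
 [ 27.   17.  -21. ]
 [-22.2  18.5 -21. ]
 [-15.4 -15.1 -21. ]
 [-15.4  -7.2 -21. ]]
edge along x, turn toward y deg -1.94
edge along x, turn toward y deg -1.93
edge along x, turn toward y deg -1.74
edge along y, deg -2.07
edge along y, deg -3.07
edge along y, deg -1.79
label vs pack centre before [3.67209822 2.04766424 0.07132635]
```

```bash
python3 -c "
from h import *
go([457.3,-189.4,150],down(np.radians(92.9)))"
```

```text
tool shift mm [ 189.5 -107.    -6.6] turn [ 0.000e+00 -1.000e-03  1.047e+00] dist 218 now [448.4  28.  143.4] t 6.45
```

```bash

python3 -m jog '[[0.038,-0.0214,-0.002,0,0,0,0.025],[0.038,-0.0214,-0.002,0,0,0,0.025],[0.038,-0.0214,-0.001,0,0,0,0.025],[0.038,-0.0214,-0.001,0,0,0,0.025],[0.0375,-0.0214,0,0,0,0,0.025]]' >/dev/null
python3 -m jog '[[0,0,0,0,0,0.131,0.025],[0,0,0,0,0,0.131,0.025],[0,0,0,0,0,0.131,0.025],[0,0,0,0,0,0.131,0.025],[0,0,0,0,0,0.131,0.025]]' >/dev/null
python3 -m jog '[[0,0,0,0,0,0.131,0.025],[0,0,0,0,0,0.131,0.025],[0,0,0,0,0,0.131,0.025],[0,0,0,0,0,0,0.025],[0,0,0,0,0,0,0.025]]' 
python3 -c "
from h import *
go([457.3,-189.4,102],down(np.radians(92.9)))"
```

```text
time_s: 7.95
eef_pos: [472.7, -103.9, 149.3]
ee_rot: [-0.016, 0.031, 0.998, -0.06]
force: [0.1, 0.9, -1.1]
grip_width: 0.394
grip_force: 39.8
tool shift mm [  8.7 -79.9  57.7] turn [-0.12  -0.035 -0.112] dist 99 now [ 472.7 -103.9  149.3] t 7.95
```

```bash

python3 -m jog '[[0,0,0,-0.12,-0.035,-0.112,0.025],[0,0,0,0,0,0,0.025]]' >/dev/null; python3 -c "
from h import *
go([457.3,-189.4,145],down(np.radians(92.9)))"
```

```text
tool shift mm [ 18.8 -83.7   6. ] turn [-0.013 -0.001 -0.013] dist 86 now [ 472.9 -105.   149.9] t 8.15
```

```bash

python3 -m jog '[[0.009,-0.042,0.002,-0.013,-0.001,-0.013,0.025],[0.0095,-0.042,0.003,0,0,0,0.025],[0,0,0,0,0,0,0.025],[0,0,0,0,0,0,0.025]]' >/dev/null; python3 -c "
from h import *
go([457.3,-189.4,100],down(np.radians(92.9)))"
```

```text
tool shift mm [ 0.4 -0.3 45.5] turn [-0.002 -0.002 -0.006] dist 46 now [ 457.8 -189.   145.5] t 8.55
```

```bash

python3 -m jog '[[0.0004,-0.0003,0.025,-0.002,-0.002,-0.006,0.025],[0,0,0.02,0,0,0,0.025],[0,0,0,0,0,0,0.025],[0,0,0,0,0,0,0.025]]'; python3 -c "
from h import *
go([457.3,-189.4,95],down(np.radians(92.9)))"
python3 -m jog '[[0,0,0.003,0,0,0,0.025],[0,0,0.003,0,0,0,0.025],[0,0,0.002,0,0,0,0.025],[0,0,0,0,0,0,0.025]]'
```

```text
time_s: 8.95
eef_pos: [458.2, -188.3, 101.4]
ee_rot: [0.001, -0.027, 1.0, 0.0]
force: [0.1, 0.1, -1.7]
grip_width: 0.395
grip_force: 39.9
tool shift mm [ 0.9 -1.   6.4] turn [0.001 0.002 0.004] dist 7 now [ 458.2 -188.3  101.4] t 8.95
time_s: 9.35
eef_pos: [457.8, -189.0, 92.9]
ee_rot: [0.001, -0.027, 1.0, 0.001]
force: [0.2, 0.0, -1.0]
grip_width: 0.395
grip_force: 40.0
```

```bash

python3 -m jog '[[0.0003,-0.0003,0.003,0,0,0,0.025],[0,0,0.003,0,0,0,0.025],[0,0,0,0,0,0,0.025]]'
python3 -m jog '[[0,0,0.003,0,0,0,0.025],[0,0,0.003,0,0,0,0.025],[0,0,0,0,0,0,0.025]]'
```

```text
time_s: 9.65
eef_pos: [457.4, -189.3, 86.5]
ee_rot: [0.001, -0.027, 1.0, 0.001]
force: [-0.4, -0.2, -1.1]
grip_width: 0.394
grip_force: 40.0
time_s: 9.95
eef_pos: [457.4, -189.2, 80.5]
ee_rot: [0.001, -0.027, 1.0, 0.001]
force: [0.2, 0.1, -0.9]
grip_width: 0.393
grip_force: 40.0
```

Going in without force. I'll push on to the rim.

```bash

python3 -m jog '[[0,0,0.003,0,0,0,0.025],[0,0,0.002,0,0,0,0.025],[0,0,0.002,0,0,0,0.025],[0,0,0,0,0,0,0.025]]'
python3 -m jog '[[0,0,0.0015,0,0,0,0.025],[0,0,0.001,0,0,0,0.025],[0,0,0,0,0,0,0.025]]'
```

```text
time_s: 10.35
eef_pos: [457.5, -189.3, 73.7]
ee_rot: [0.001, -0.027, 1.0, 0.001]
force: [0.4, 1.6, -1.1]
grip_width: 0.392
grip_force: 40.0
time_s: 10.65
eef_pos: [457.6, -189.3, 71.3]
ee_rot: [0.001, -0.027, 1.0, 0.001]
force: [0.3, -0.3, -1.2]
grip_width: 0.394
grip_force: 40.0
```

```bash

python3 -m jog '[[0,0,0.001,0,0,0,0.025],[0,0,0.001,0,0,0,0.025],[0,0,0,0,0,0,0.025]]'
python3 -m jog '[[0,0,0.001,0,0,0,0.025],[0,0,0.001,0,0,0,0.025],[0,0,0,0,0,0,0.025]]'
```

```text
time_s: 10.95
eef_pos: [457.8, -189.5, 70.9]
ee_rot: [0.001, -0.027, 1.0, 0.0]
force: [-4.9, 2.1, 16.7]
grip_width: 0.395
grip_force: 41.7
time_s: 11.25
eef_pos: [458.1, -189.8, 70.5]
ee_rot: [0.002, -0.028, 1.0, -0.0]
force: [-12.0, 5.5, 34.6]
grip_width: 0.396
grip_force: 37.1
```

```bash

python3 -m jog '[[0,0,-0.001,0,0,0,0.025],[0,0,-0.0005,0,0,0,0.06],[0,0,0,0,0,0,0.06],[0,0,0,0,0,0,0.06],[0,0,0,0,0,0,0.06]]'
python3 -m jog '[[0,0,-0.02,0,0,0,0.06],[0,0,-0.04,0,0,0,0.06],[0,0,-0.04,0,0,0,0.06],[0,0,0,0,0,0,0.06],[0,0,0,0,0,0,0.06]]'
python3 - <<'E'
from h import *
s=sense();im=eyes.capture("wrist");cv2.imwrite("pics/w5.png",im[:,:,::-1]);np.save("w5.npy",np.r_[s["eef_pos"],s["ee_rot"]])
cv2.imwrite("pics/w5c.png",cv2.resize(im[100:325,105:405,::-1],(800,600),interpolation=cv2.INTER_NEAREST))
E
```

```text
time_s: 11.75
eef_pos: [457.6, -189.3, 68.7]
ee_rot: [0.001, -0.027, 1.0, 0.001]
force: [-0.6, 0.1, 0.3]
grip_width: 0.7
grip_force: 0.0
time_s: 12.25
eef_pos: [457.5, -189.5, 169.0]
ee_rot: [0.001, -0.027, 1.0, 0.0]
force: [-0.8, 0.1, -0.2]
grip_width: 0.705
grip_force: 0.0
```

View pics/w5c.png

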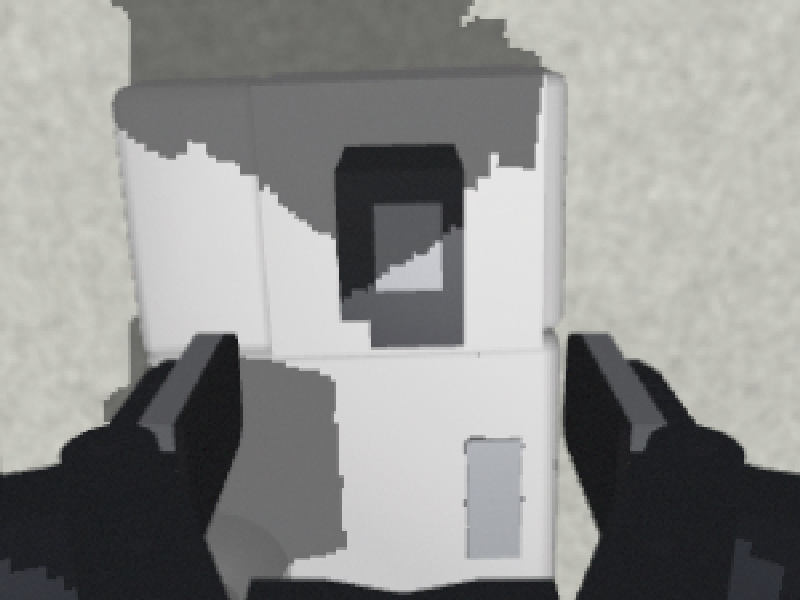

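The pack is seated, rebate at lower left over the post, head flush on the top with no gap visible (crop 335–465, 145–347). Next I'll work out the head's front edge from the two overview pictures, without viewing them again.

```bash
python3 - <<'E'
from h import *
np.set_printoptions(linewidth=250)
g=cv2.imread("pics/side0.png",0);print(g[114:156:2,252:292:1])
g=cv2.imread("pics/top0.png",0);print(g[162:196:2,288:328:1])
E
```

```text
[[179 183 182 182 183 181 182 180 178 176 175 175 175 174 173 174 175 176 174 174 171 175 177 174 175 176 173 176 175 177 179 177 175 177 180 180 180 179 178 180]
 [178 177 176 175 178 178 176 179 178 178 179 175 176 179 181 129 137 176 181 179 178 178 182 178 177 177 179 177 177 179 176 177 177 179 180 180 179 180 179 177]
 [179 182 178 176 174 174 177 172 194 189 182 173 166 158 103  50  40  45  51  62  68  77  76  75  85 110 138 180 181 176 178 177 181 182 183 178 179 181 178 181]
 [179 179 181 175 178 178 161 159 174 186 184 184 183 186 187 188 185 184 186 192 188 151 133  97  67  53  39  22  94 167 178 178 180 178 179 184 182 183 185 185]
 [179 179 178 177 179 176 159 167 182 183 182 185 181 183 182 182 183 184 184 185 184 184 186 186 188 188 188 188 181 191 180 156 179 180 181 180 179 183 182 182]
 [176 175 175 177 181 158 157 173 182 180 180 180 180 181 182 182 183 182 184 183 183 183 183 185 180 185 185 185 186 185 165 144 104 156 180 180 185 182 183 180]
 [181 181 181 179 180 159 162 175 177 178 180 180 179 179 181 179 181 181 181 180 182 181 182 181 181 182 181 182 184 177 
[... 4395 characters left out ...]
23 125 123 123 121 118 132 154 151 151 152 151]
 [183 183 184 182 182 181 163 112 116 133 133 133 135 133 134 135 135 134 137 135 143 165 178 159 128 125 124 123 123 125 120 121 122 122 136 152 152 149 150 151]
 [183 182 183 183 183 183 173 133 107 135 132 134 131 132 133 130 131 128 124 125 123 126 130 122 110 108 108 108 109 108 105 104 110 123 144 148 149 147 150 151]
 [183 183 182 183 182 184 181 156  87 108 109 108 110 107 103 101  97  91  82  78  82  82  80  82  82  82  79  84  84  93 122 145 150 150 150 156 156 153 153 153]
 [183 182 183 182 181 182 181 158  96  96  94  96  92  95  94  93  93  94  95  94  96  94  95  93  93  87  89  89  87  85  86 110 144 151 150 154 155 154 155 156]]
```

```bash
python3 - <<'E'
from h import *
t,s=cam("top"),cam("side")
a=tri(t,[294,169],s,[256,136.3]);b=tri(t,[296,190.5],s,[280.5,141.5]);print(a,b)
th=np.radians(-85.3);xr=np.array([np.cos(th),np.sin(th),0]);yr=np.array([-xr[1],xr[0],0])
O=np.array([455.5,-189.4,0])+30*xr+80*yr
for p in(a[0],b[0]):print("reader frame",np.dot(p-O,xr),np.dot(p-O,yr),p[2])
C=(a[0]+b[0])/2;ex=np.dot(C-O,xr);wx=ex+C[2]-250;W=O+wx*xr+60*yr;W[2]=250;print("O",O,"wx",wx,"W",W)
n=(xr+[0,0,1])/2**.5;L=W-120*n*0+120*np.array([-xr[0],-xr[1],-1])/2**.5;print("label target",L)
E
```

```text
(array([ 630.0985898 , -175.85073262,  275.19981336]), np.float64(2.9637619262435706)) (array([ 560.82473613, -182.83361923,  273.7128275 ]), np.float64(10.881673001362339))
reader frame -29.197358373034618 95.12168904250971 275.1998133567506
reader frame -27.914148766568672 25.50860923424143 273.7128275039029
O [ 537.6891462  -212.74404091    0.        ] wx -4.099433139474911 W [ 597.15148798 -203.74208206  250.        ]
label target [ 590.19877496 -119.17459551  165.14718626]
```

```bash
python3 -c "
from h import *
print(sense()['joints'].round(2));go([530,290,200],down(np.radians(-6)))"
```

```text
[-0.63  0.32  1.69  0.    1.13 -2.26]
tool shift mm [-98.8 474.6 -30.9] turn [ 2.00e-03 -1.00e-03  1.73e+00] dist 486 now [ 457.1 -189.2  168.1] t 12.3
```

```bash

python3 -m jog '[[0,0.02,-0.02,0,0,0,0.0854],[-0.009,0.043,-0.01,0,0,0,0.0854],[-0.009,0.043,0,0,0,0,0.0854],[-0.009,0.043,0,0,0,0,0.0854],[-0.009,0.043,0,0,0,0,0.0854]]' >/dev/null
python3 -m jog '[[-0.009,0.043,0,0,0,0,0.0854],[-0.009,0.043,0,0,0,0,0.0854],[-0.009,0.043,0,0,0,0,0.0854],[-0.009,0.043,0,0,0,0,0.0854],[-0.009,0.043,0,0,0,0,0.0854]]' >/dev/null
python3 -m jog '[[0,0,0,0,0,0.149,0.0854],[0,0,0,0,0,0.149,0.0854],[0,0,0,0,0,0.149,0.0854],[0,0,0,0,0,0.149,0.0854],[0,0,0,0,0,0.149,0.0854]]' >/dev/null
python3 -m jog '[[0,0,0,0,0,0.149,0.0854],[0,0,0,0,0,0.149,0.0854],[0,0,0,0,0,0.149,0.0854],[0,0,0,0,0,0.149,0.0854],[0,0,0,0,0,0.149,0.0854]]' 
python3 -c "
from h import *
print(sense()['joints'].round(2));go([530,290,160],down(np.radians(-6)))"
```

```text
time_s: 14.3
eef_pos: [515.7, 221.2, 197.6]
ee_rot: [-0.001, 0.66, 0.751, -0.0]
force: [0.1, -0.1, 0.9]
grip_width: 0.997
grip_force: 0.0
[0.2  0.43 1.45 0.   1.26 0.07]
tool shift mm [66.4 23.1 37.6] turn [-0.001 -0.001  0.233] dist 80 now [515.7 221.2 197.6] t 14.3
```

```bash

python3 -m jog '[[0,0,0,0,0,0.1165,0.0854],[0,0,0,0,0,0.1165,0.0854],[0.035,0.006,0.019,0,0,0,0.0854],[0.035,0.006,0.019,0,0,0,0.0854],[0,0,0,0,0,0,0.0854]]' >/dev/null
python3 -m jog '[[0,0,0,0,0,0,0.0854]]'
python3 - <<'E'
from h import *
s=sense();im=eyes.capture("wrist");cv2.imwrite("pics/w6.png",im[:,:,::-1]);np.save("w6.npy",np.r_[s["eef_pos"],s["ee_rot"]])
cv2.imwrite("pics/w6b.png",cv2.resize(im[20:320,56:456,::-1],(800,600),interpolation=cv2.INTER_NEAREST));print(s["eef_pos"])
C=cam("wrist",s)
print(proj(C,[[534,262,60],[545,362,60],[540,312,60]]).round())
E
```

```text
time_s: 14.9
eef_pos: [534.4, 289.9, 159.6]
ee_rot: [-0.0, 0.741, 0.672, -0.001]
force: [-0.5, -0.3, 0.1]
grip_width: 1.0
grip_force: 0.0
[534.37121778 289.87541914 159.55024314]
[[259. 224.]
 [262.  95.]
 [261. 163.]]
```

View pics/w6b.png

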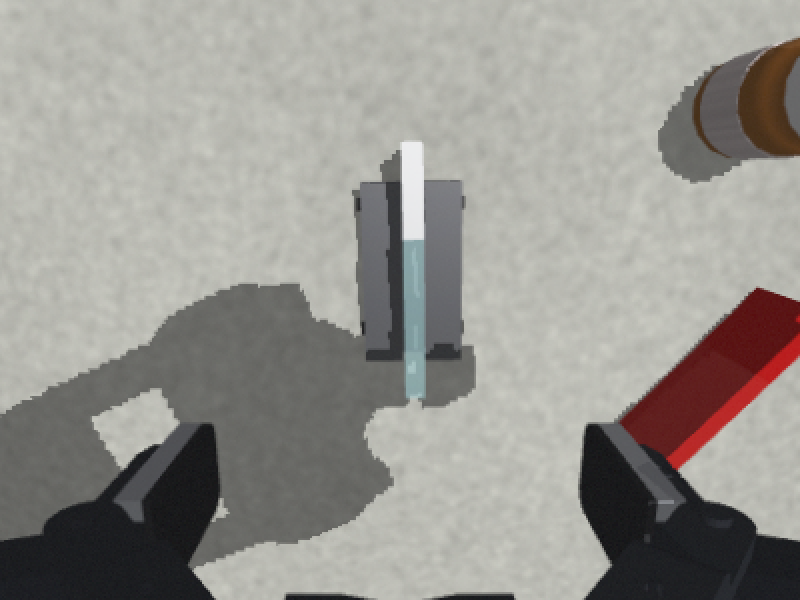

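The slide's top edge runs from the frosted end (412,142), past the frost boundary (413,240), to the clear end (415,398) in the crop, parallel to the tool x axis. The label's frosted end lies towards +y as thought, and the red decoy is clear to the right.

```bash
python3 - <<'E'
from h import *
v=np.load("w6.npy");s=dict(eef_pos=v[:3],ee_rot=v[3:]);C=cam("wrist",s);r=rot(s)
P=plane(C,np.array([[413,240],[415,398]])/2+[55.5,19.5],60);print(P.round(1),np.linalg.norm(P[0]-P[1]),np.degrees(np.arctan2(*(P[0]-P[1])[1::-1])))
d=(P[0]-P[1]);d/=np.linalg.norm(d);yaw=np.arctan2(d[1],d[0])-np.pi/2
c=P[0]-14*d*1; c2=P[1]+50*d;print("centre",c,c2)
g=(c+c2)/2-24*d;print("grasp",g,np.degrees(yaw));np.save("slide.npy",np.r_[(c+c2)/2,yaw])
go([g[0],g[1],43],down(yaw))
E
```

```text
[[542.2 329.9  60. ]
 [537.3 266.5  60. ]] 63.54751417702373 85.51745769700442
centre [541.13914184 315.93898123  60.        ] [541.17450602 316.39008299  60.        ]
grasp [539.28109584 292.23794346  60.        ] -4.482542302995582
tool shift mm [  3.2   4.2 117.6] turn [ 0.   -0.   -0.02] dist 118 now [534.8 289.4 160.6] t 14.95
```

```bash

python3 -m jog '[[0.003,0.0035,0.03,0,0,-0.02,0.0854],[0,0,0.04,0,0,0,0.0854],[0,0,0.03,0,0,0,0.0854],[0,0,0.0165,0,0,0,0.0854],[0,0,0,0,0,0,0.06]]'
python3 -m jog '[[0,0,0,0,0,0,0.03],[0,0,0,0,0,0,0.02],[0,0,0,0,0,0,0.016],[0,0,0,0,0,0,0.012],[0,0,0,0,0,0,0.012]]' 30
```

```text
time_s: 15.45
eef_pos: [538.1, 291.3, 43.3]
ee_rot: [-0.001, 0.735, 0.679, -0.001]
force: [0.4, 0.9, 0.3]
grip_width: 0.852
grip_force: 0.0
time_s: 15.95
eef_pos: [539.2, 292.7, 45.6]
ee_rot: [0.0, 0.734, 0.679, 0.001]
force: [-0.6, -0.4, -0.2]
grip_width: 0.144
grip_force: 0.0
```

```bash

python3 -m jog '[[0,0,0,0,0,0,0.0],[0,0,0,0,0,0,0.0],[0,0,0,0,0,0,0.0],[0,0,0,0,0,0,0.0]]' 30
```

```text
time_s: 16.35
eef_pos: [539.4, 292.6, 45.5]
ee_rot: [0.0, 0.734, 0.679, 0.002]
force: [0.5, -0.4, 2.5]
grip_width: 0.089
grip_force: 32.1
```

```bash

python3 -m jog '[[0,0,0,0,0,0,0.0],[0,0,-0.01,0,0,0,0.0],[0,0,-0.02,0,0,0,0.0],[0,0,-0.04,0,0,0,0.0],[0,0,-0.04,0,0,0,0.0]]' 60
python3 -m jog '[[0,0,-0.04,0,0,0,0],[0,0,-0.04,0,0,0,0],[0,0,-0.02,0,0,0,0.0],[0,0,0,0,0,0,0.0],[0,0,0,0,0,0,0.0]]' 60
python3 - <<'E'
from h import *
th=np.radians(-85.3);xr=np.array([np.cos(th),np.sin(th),0]);yr=np.array([-xr[1],xr[0],0]);zz=np.array([0,0,1.])
L=np.array([590.2,-119.2,165.1]);n=(xr+zz)/2**.5;tz=(xr-zz)/2**.5
Rt=R.from_matrix(np.c_[np.cross(n,tz),n,tz])
# label in tool: x = 24+29, y=+4, z = 10.5+4
T=L-Rt.apply([53,4,14.5]);np.save("goal.npy",np.r_[T,Rt.as_quat()]);print("T",T)
go(T,Rt);print(down(th).apply([1,0,0]),sense()["joints"].round(2))
go([T[0],T[1],250],down(th))
E
```

```text
time_s: 16.85
eef_pos: [537.9, 292.3, 155.5]
ee_rot: [-0.001, 0.734, 0.679, -0.0]
force: [0.4, 0.2, -0.2]
grip_width: 0.078
grip_force: 60.3
time_s: 17.35
eef_pos: [538.1, 292.3, 253.8]
ee_rot: [-0.0, 0.734, 0.679, 0.0]
force: [0.0, 0.0, -0.8]
grip_width: 0.083
grip_force: 60.3
T [ 536.30634191 -110.50525345  172.5246212 ]
tool shift mm [-401.8   29.6   81. ] turn [-0.649 -0.552  1.333] dist 411 now [538.1 292.3 253.8] t 17.35
[0.99663739 0.08193851 0.        ] [0.31 0.5  1.19 0.   1.45 0.38]
tool shift mm [-401.7   29.6    3.5] turn [-1.000e-03 -0.000e+00  1.411e+00] dist 403 now [538.1 292.3 253.8] t 17.35
```

```bash

python3 -m jog '[[-0.03,0.002,0,0,0,0,0],[-0.045,0.003,0,0,0,0,0],[-0.045,0.003,0,0,0,0,0],[-0.045,0.003,0,0,0,0,0],[-0.045,0.003,0,0,0,0,0]]' 60 >/dev/null
python3 -m jog '[[-0.03,0.002,0,0,0,0,0],[0,0,0,0,0,0.14,0],[0,0,0,0,0,0.14,0],[0,0,0,0,0,0.14,0],[0,0,0,0,0,0.14,0]]' >/dev/null
python3 -m jog '[[0,0,0,0,0,0.14,0],[0,0,0,0,0,0.14,0],[0,0,0,0,0,0.14,0],[0,0,0,0,0,0.14,0],[0,0,0,0,0,0.14,0]]' 
cat >> h.py <<'E'
def goal():
    g=np.load("goal.npy");return g[:3],R.from_quat(g[3:])
E
python3 -c "
from h import *
T,Rt=goal();print(sense()['joints'].round(2));go(T+[0,130,60],Rt)"
```

```text
time_s: 18.85
eef_pos: [535.1, 52.0, 252.6]
ee_rot: [-0.001, 0.994, 0.113, -0.001]
force: [0.5, 0.5, -0.3]
grip_width: 0.079
grip_force: 60.2
[-0.12  0.33  1.44  0.    1.37  1.22]
tool shift mm [-6.1 32.  20. ] turn [-0.786 -0.055  0.138] dist 38 now [535.1  52.  252.6] t 18.85
```

```bash

python3 -m jog '[[0,0,0,-0.131,-0.009,0.023,0],[0,0,0,-0.131,-0.009,0.023,0],[0,0,0,-0.131,-0.009,0.023,0],[0,0,0,-0.131,-0.009,0.023,0],[0,0,0,-0.131,-0.009,0.023,0]]' 
python3 -m jog '[[0,0,0,-0.131,-0.009,0.023,0],[0,0,0,0,0,0,0]]' 
python3 -c "
from h import *
T,Rt=goal();print(sense()['joints'].round(2));go(T+[0,130,60],Rt);go(T,Rt)"
```

```text
time_s: 19.35
eef_pos: [535.3, 52.1, 253.3]
ee_rot: [0.324, 0.944, 0.054, 0.016]
force: [-0.2, -0.3, -0.6]
grip_width: 0.077
grip_force: 60.3
time_s: 19.55
eef_pos: [534.7, 53.3, 250.8]
ee_rot: [0.383, 0.923, 0.043, 0.016]
force: [-0.5, -0.4, -1.3]
grip_width: 0.08
grip_force: 60.3
[ 0.2   0.46  1.46 -0.79  1.41  1.89]
tool shift mm [-1.5 10.9 36.9] turn [ 0.002 -0.004  0.009] dist 38 now [534.7  53.3 250.8] t 19.55
tool shift mm [-13.1  59.7 171. ] turn [ 0.002 -0.004  0.009] dist 182 now [534.7  53.3 250.8] t 19.55
```

```bash

python3 -m jog '[[-0.002,0.012,0.034,0,0,0,0],[-0.003,0.012,0.034,0,0,0,0],[-0.003,0.012,0.034,0,0,0,0],[-0.002,0.012,0.034,0,0,0,0],[-0.003,0.011,0.03,0,0,0,0]]' 
python3 -m jog '[[0,0,0,0,0,0,0],[0,0,0,0,0,0,0],[0,0,0,0,0,0,0]]' 
python3 - <<'E'
from h import *
T,Rt=goal();s=sense();print(s['joints'].round(2));go(T,Rt);im=eyes.capture("wrist");cv2.imwrite("pics/w7.png",im[:,:,::-1])
C=cam("wrist",s);r=rot(s);f=lambda p:proj(C,r.apply(p)+s["eef_pos"]).round(0)
# top edge of slide in tool: z=10.5-25=-14.5 ; frost boundary x=24+14=38, notch start x=65, end 74 (z=-5.5)
print("expected boundary,notch,end:",f([[38,0,-14.5],[65,0,-14.5],[74,0,-5.5]]).tolist())
h=cv2.cvtColor(im,cv2.COLOR_RGB2HSV).astype(int)
for r_ in range(60,290,10):
    print(r_,im[r_,225:290:5].sum(1)//3, (im[r_,225:290:5,2].astype(int)-im[r_,225:290:5,0]))
E
```

```text
time_s: 20.05
eef_pos: [536.6, -109.7, 177.8]
ee_rot: [0.381, 0.924, 0.04, 0.018]
force: [-0.3, 0.2, -1.2]
grip_width: 0.082
grip_force: 60.4
time_s: 20.35
eef_pos: [537.5, -107.3, 179.5]
ee_rot: [0.382, 0.923, 0.04, 0.02]
force: [-0.3, -0.3, -1.2]
grip_width: 0.083
grip_force: 60.2
[-0.1   0.46  1.67 -0.92  1.06  1.88]
tool shift mm [-1.5 -2.8  7.2] turn [-0.001 -0.009  0.001] dist 8 now [ 537.5 -107.3  179.5] t 20.35
expected boundary,notch,end: [[258.0, 175.0], [258.0, 104.0], [258.0, 81.0]]
60 [202 200 198 198 179 176 193 206 216 203 208 202 207] [ 1 -1  1  0  0 -1 -6 -7 -5 -8 -8 -8 -8]
70 [212 212 212 211 211 211 211 210 210 184 207 210 208] [ 0  1 -1  1  0 -1  1 -1 -1 -3 -7 -8 -9]
80 [211 211 210 211 211 210 210 211 211 183 206 207 207] [ -1   1  -1   0   0   0   1   0   0  -3  -8  -8 -10]
90 [212 212 211 212 216 224 223 224 221 186 202 211 207] [-1  2  0  0  0  3  2  4  3 -3 -8 -8 -8]
100 [212 212 211 212 213 223 223 223 220 201 182 201 203] [ 0  2 -1  0  1  3  2  3  3  0  1 -8 -8]
110 [212 213 211 212 214 222 222 222 222 142 143 143 143] [0 1 0 0 2 3 2 3 3 0 1 0 0]
120 [212 2
[... 959 characters left out ...]
 -8 -8]
220 [212 211 188 182 178 191 191 191 177 168 179 206 202] [ 0  0  1  2  4 30 30 31 12 -4 -6 -8 -8]
230 [131 130  92  94  54 190 189 190  78 108 108 131 126] [ 2  1  6  5 11 30 31 31 16  7  6 -1 -2]
240 [ 33  38 108 109  36 190 190 191  34 109 108  51  46] [ 4  5  6  6  4 31 31 31  1  6  6  7  7]
250 [ 33 102 109 108  31 140 190 191  31  93  94  92  31] [ 4  6  6  7  1 31 31 31  4  6  5  5  5]
260 [ 55  43  40  54  36 147 146 190  35  97  37  34  45] [ 9  7  5  7  5 30 31 30  3  5  7  5  5]
270 [ 31  34  32  30  34 175 145 188  34  34  34  36  38] [ 3  6  4  3  1 32 31 28  3  3  6  4  5]
280 [ 32  33  41  35  35 179 146 190  37  32  33  34  34] [ 6  4  6  5  3 33 31 27  1  5  5  5  3]
```

```bash

python3 -m jog '[[-0.001,-0.002,0.004,0,-0.009,0,0],[0,-0.001,0.003,0,0,0,0],[0,0,0,0,0,0,0],[0,0,0,0,0,0,0],[0,0,0,0,0,0,0]]' 60
python3 -m jog '[[0,0,0,0,0,0,0],[0,0,0,0,0,0,0],[0,0,0,0,0,0,0],[0,0,0,0,0,0,0],[0,0,0,0,0,0,0]]' 
python3 -c "
from h import *
T,Rt=goal();go(T,Rt);print(sense()['dq'].round(3))
from rig import finish_job
print(finish_job())"
```

```text
time_s: 20.9
eef_pos: [536.7, -110.6, 172.3]
ee_rot: [0.383, 0.923, 0.038, 0.015]
force: [-0.3, -0.6, -1.1]
grip_width: 0.08
grip_force: 60.2
time_s: 21.4
eef_pos: [536.7, -110.7, 172.2]
ee_rot: [0.383, 0.923, 0.038, 0.015]
force: [-0.1, 0.1, -0.1]
grip_width: 0.082
grip_force: 60.2
tool shift mm [-0.3  0.1 -0.4] turn [0.001 0.001 0.001] dist 1 now [ 536.7 -110.7  172.2] t 21.4
[-0.     0.001  0.    -0.002 -0.001  0.001]
the job is handed in; nothing more can be done
None
```

The job is handed in at 21.4 s with no verdict shown: the pack is seated in the well, and the slide is held still by its clear end, label up, 120 mm in front of a window I placed from the head's outline (to about 10 mm) because I never saw it directly.

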